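# Scan the culture column, then hold the sampling selector at the third click

## Robot

A 7-joint arm with a two-finger parallel gripper is mounted at the origin on the work surface. World frame = base frame: x ahead of the robot, y to its left, z up, the work surface at z = 0. Lengths are in m, angles in rad, forces in N, time in s.
With the tool pointing down it reaches from about 0.425 to 0.925 m from the base axis. Payload 6.8 kg.
Tool frame: the origin (TCP) lies between the finger pads; the fingertips stand 14 mm ahead of it and the grasp point (between the pads) lies 5 mm behind it; z points along the fingers, y is the direction in which the jaws open and shut (so a half turn about z gives the same grasp; the last joint's range is limited). The gripper opens to 85 mm and grips with 20 to 120 N. Pads are 22 mm wide; open, the fingers measure 114 mm over their backs; the gripper's body (76 mm by 85 mm) begins 54 mm behind the grasp point. The pads swing forward as they close: fully open they stand 13 mm farther back than shut.
Start: joints at [-1.366, 0.477, 0.022, 1.555, -0.011, 1.109, -0.083], TCP at [0.208, 0.642, 0.245] pointing down, gripper open.
Joint ranges: [-2.96, 2.96], [-0.34, 2.1], [-1.41, 1.46], [0.24, 2.44], [-1.37, 4.51], [0.17, 1.92], [-2.96, 2.96]. Speed limits (rad/s): [2.39, 2.39, 3.14, 3.14, 3.14, 3.14, 3.14].

## Interface

Orientations are given as a unit quaternion [w, x, y, z].
In Python, from station import bot gives the robot as it stands.
- The arm moves only by the shell command python3 -m crank 'ROWS' [FORCE]. ROWS is JSON, a list of rows, each a list of 3 entries, a list of its own where there are three numbers: the shift along the tool's x, y, z in m, then the turn, a rotation vector about the tool's x, y, z in degrees, then the finger opening in m, from 0 to 0.0854. A call has 1 to 10 rows; each row shifts and turns the commanded pose from where the row before left it, along the tool's axes as they then stand; what a row does not reach is not made up. A row lasts 1/8 s, in which the tool goes at most 62.5 mm and 10.7 degrees, less where a joint would pass 70% of its speed; a pose out of reach is approached as far as the arm can. A call is refused whole if a number of a shift passes 0.0625 or a number of a turn 10.7, either way. A call with a gripper value outside its range is refused whole. The fingers move at their own pace and stop on an object; FORCE is the grip in N (left out, the last holds). Time passes only in rows, so rows that do not move let the fingers close. It gives the time, the measured TCP pose, the force and the opening at its end, in the units of the state.
- bot.get_obs(): the state, without advancing time (a new reading comes with each control period).
- bot.read_camera(name): name is "scene" or "top" or "wrist"; returns (picture, depth): 400x640x3 uint8, red, green, blue; 400x640 float32, m along the optical axis (not along the pixel's ray), 0 where there is no reading.
- bot.calibration(name): a dict with "fx", "fy", "cx", "cy" (pixels), "extrinsics" (4x4, takes a point from camera to world coordinates). Camera axes: x right, y down, z forward; pixel columns grow to the right and rows downward; lengths in m; the calibration is good to about 2 mm. A picture is of the moment at which its call begins: read the wrist's pose just before it. calibration takes no time and is no camera call; for the wrist camera it gives the pose at the moment of the call.
- bot.hand_in(): hands the job in, once; it reports no verdict.
The state is a dict: "t": time; "q": joint angles; "joint_vel": joint speeds; "joint_torque": joint torques, N m; "eef_pos": TCP position; "tool_rot": TCP orientation; "contact_force": force on the tool from outside, world axes, zero at the start; "torque": the same for the moment, N m; "gripper_width": opening from 0.0 (shut) to 1.0 (fully open).
Only numpy, scipy, OpenCV 4.12 (cv2) and the standard library are available. Lean on these libraries where they do the work, as an engineer would, in place of code of your own. Each camera call takes 0.05 s, during which the arm holds its last target.

## Task

Pick up the handheld scanner and point it squarely at the yellow bar-code label on the culture column, level with it and with its window about 70 mm away, holding it steady for two seconds; then lay it back flat on the middle of its black mat and let go. Next grip the orange sampling selector and turn it clockwise, counting the clicks, to the third stop (green dot) and not on past it; it springs back if released, so finish while still gripping and holding it there. Leave the loose glassware and the pen where they are.

Things in the scene. Friction and masses are not known exactly. Their poses are not given: they have to be found in the camera images.
- scanner: handheld bar-code scanner, 140 mm long, lying on the mat: grey handle 32 mm wide whose top is 31 mm above the underside, and a blue head 48 mm wide, 34 mm high (the front 36 mm); about 0.15 kg. Origin on the underside, below the grip point; x points forward out of the window, z up. Handle reaches from x = -75 to +29 mm, head from +29 to +65 mm.
- scanner_grip (a point): point to grip the scanner, in its handle near its centre of mass, 21 mm above the underside; pinch across the handle (along the scanner's y, 32 mm).
- scanner_window (a point): centre of the dark window with red stripe on the scanner's front end, 66 mm ahead of its origin and 17 mm above its underside; it looks along the scanner's x.
- mat: flat black rubber mat, 220 mm (its x) by 140 mm (its y), 4 mm thick, fixed; origin under its middle. The scanner starts on it, roughly along its x, and goes back there.
- column_yellow: the column to scan: fixed black upright culture column with green windows, 100 mm across (foot 124 mm), 300 mm tall, with the YELLOW bar-code label. Origin under its middle; the label is on its -x side, so a scanner facing it squarely has its x along this body's x. The label faces roughly to the robot's right. It may stand nearer or farther than the other column.
- column_yellow_label (a point): centre of the face of the yellow label (68 mm wide, 48 mm high, upright, 110 mm above the work surface).
- column_white: the other column, the same but with a WHITE bar-code label: not to be scanned. Fixed. Origin under its middle.
- manifold: fixed white sampling box, 150 by 150 mm, 60 mm high, with a dark round dial on top and the orange selector at its centre. Origin under its middle. Dots on the dial at 52 mm radius mark the stops: white = home (towards its -x), then clockwise seen from above grey, grey, GREEN (third), grey, grey.
- grip_bar: orange bar grip of the selector, 50 mm long (its x), 14 mm wide (its y), 40 mm tall, its foot 72 mm and its top 112 mm above the work surface; a white line marks its -x end, which points at the dots. Origin at the centre of its foot on the turning axis (vertical). It starts at home, with x along the manifold's x.
- selector_grip (a point): point on the selector's axis at the height to grip, 96 mm above the work surface; pinch across the bar (14 mm).
- selector (a joint): turn of the selector in rad: 0 at home, growing clockwise seen from above. Click stops every 24 degrees (0.419 rad): first 0.419, second 0.838, third 1.257, fourth 1.676; end of travel about 2.1. A return spring of 0.07 to 0.13 N m drives it home when released; each click adds and takes about 0.06 N m.
- amber_bottle: brown glass bottle, 60 mm across, 120 mm tall, origin under its middle. Bystander.
- beaker: empty clear glass beaker, 70 mm across, 85 mm tall, origin under its middle. Bystander.
- sample_jar: small clear jar with green lid, 52 mm across, 60 mm tall, origin under its middle. Bystander.
- marker: blue marker pen lying down, about 130 mm long, 12 mm thick, origin on its underside. Bystander.
Not all that is in view belongs to the job. Of the things that look like the scanner, take the one that is farthest to the robot's left at the start.

How it is judged:
On the way, in this order (a step that is already met when the one before it is completed fails the run):
1. the held scanner looks at the yellow label, window 35 to 120 mm from it, aimed within 20 mm of its centre and within 0.45 rad of square, steady for 1 s (x of column_yellow_label in the frame of scanner_window between 0.035 and 0.12 m and y of column_yellow_label in the frame of scanner_window between -0.02 and 0.02 m and z of column_yellow_label in the frame of scanner_window between -0.02 and 0.02 m and angle between the x axis of scanner and the x axis of column_yellow, either way round below 0.45 rad and linear speed of scanner below 0.03 m/s and angular speed of scanner below 0.3 rad/s and contact force between the fingers and scanner above 0.5 N), for 1 s.
2. the scanner lies flat on its mat again, let go (x of scanner in the frame of mat between -0.07 and 0.07 m and y of scanner in the frame of mat between -0.05 and 0.05 m and height (world z) of scanner below 0.009 m and angle between scanner's own z axis and vertical below 0.15 rad and contact force between the fingers and scanner below 0.1 N and linear speed of scanner below 0.02 m/s), for 0.2 s.
3. the gripped selector is at the third stop (value of joint selector between 1.097 and 1.417 rad and contact force between the fingers and grip_bar above 1 N), for 0.3 s.
At the end, for the whole second after the job is handed in: The fingers still press on the selector's bar (over 1 N) and hold it at the third stop (1.257 rad within 0.16 rad), at rest; the scanner lies flat and released on its mat, its origin within 70 mm along and 50 mm across of the mat's middle (all of step 2 and all of step 3 and velocity of joint selector between -0.1 and 0.1 rad/s); the arm keeps its last pose, push and grip.
It fails at once if the selector is turned on past the third stop towards the fourth (over 1.47 rad) (value of joint selector above 1.47 rad).
It fails at once if the amber bottle is moved more than 30 mm (distance of amber_bottle from where it was at the start of the episode above 0.03 m).
It fails at once if the beaker is moved more than 30 mm (distance of beaker from where it was at the start of the episode above 0.03 m).
It fails at once if the sample jar is moved more than 30 mm (distance of sample_jar from where it was at the start of the episode above 0.03 m).
It fails at once if the marker is moved more than 30 mm (distance of marker from where it was at the start of the episode above 0.03 m).
It also fails if it takes over 54 s, if anything falls off the work surface, if the arm or the gripper's body presses on something with over 40 N, if the wrist force passes 120 N, or if a joint passes its speed limit or range.

## Working session

There is one attempt and no reset: what is moved stays moved. The work goes in short steps, Python scripts to look and compute and a shell command to move; the robot and the scene stay as the last step left them, time stands still between calls to the robot, and variables do not carry over. Pictures are saved under pics/ and viewed, and the job is handed in when it is done.

```bash
ls; mkdir -p pics
python3 - <<'E'
from station import bot
import cv2
o=bot.get_obs(); print(o['t'],o['eef_pos'],o['tool_rot'],o['gripper_width'])
import numpy as np
for n in ['scene','top','wrist']:
    c=bot.calibration(n)
    p,d=bot.read_camera(n)
    cv2.imwrite(f'pics/{n}0.png',p[:,:,::-1]); np.savez(f'{n}0.npz',p=p,d=d,E=c['extrinsics'],k=[c['fx'],c['fy'],c['cx'],c['cy']])
    print(n,c)
E
```

```text
pics
0.0 [0.20753207 0.64170411 0.24431489] [-8.72788154e-05  1.55751908e-01  9.87795773e-01 -9.19561032e-04] 0.9974993785428689
scene {'fx': 495.5802138334561, 'fy': 495.5802138334561, 'cx': 319.52045508069824, 'cy': 198.72861129063267, 'extrinsics': array([[ 0.70379674,  0.55098015, -0.44843173,  1.07379237],
       [ 0.71030444, -0.53535426,  0.45701578, -0.57710059],
       [ 0.01173678, -0.64016926, -0.76814423,  1.09598143],
       [ 0.        ,  0.        ,  0.        ,  1.        ]])}
top {'fx': 400.49800443617477, 'fy': 400.49800443617477, 'cx': 320.47526328812353, 'cy': 193.6482331792049, 'extrinsics': array([[-0.02451659, -0.99696034,  0.07395284,  0.42907349],
       [-0.99958228,  0.02557896,  0.01345263,  0.0076122 ],
       [-0.01530337, -0.07359214, -0.997171  ,  1.13115088],
       [ 0.        ,  0.        ,  0.        ,  1.        ]])}
wrist {'fx': 277.433839098684, 'fy': 277.433839098684, 'cx': 320.30956534279, 'cy': 202.87361638046906, 'extrinsics': array([[ 3.06886819e-01,  9.10962414e-01,  2.75622859e-01,
         1.39155047e-01],
       [ 9.51745538e-01, -2.93445762e-01, -8.98332632e-02,
         6.64540469e-01],
       [-9.54366309e-04,  2.89891471e-01, -9.57059050e-01,
         3.73433606e-01],
       [ 0.00000000e+00,  0.00000000e+00,  0.00000000e+00,
         1.00000000e+00]])}
```

View pics/scene0.png

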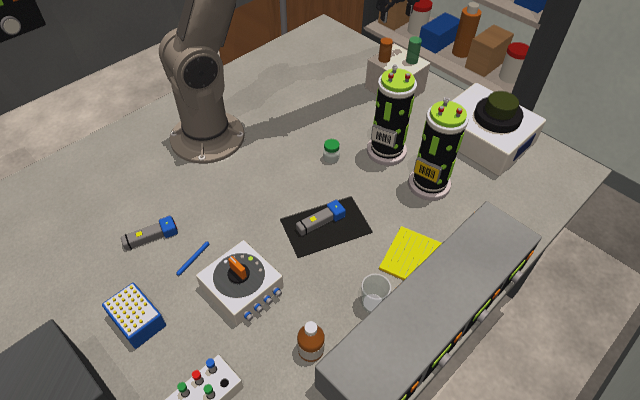

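View pics/top0.png

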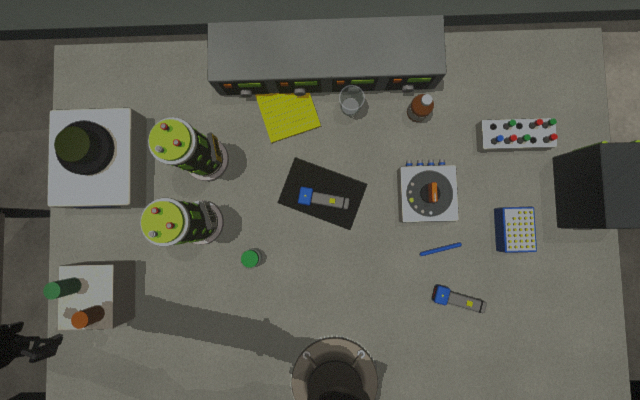

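View pics/wrist0.png

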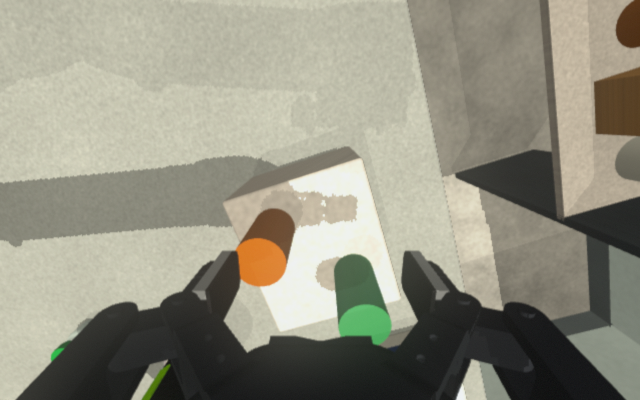

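The scene view shows the scanner on its mat at (320,218), the yellow label at (428,170) on the column farther from the robot, the white label at (383,135), and the selector at (237,267). In the top view the mat scanner is at (322,198), the decoy at (460,300), the dial at (430,193), and the yellow column's foot at (208,160). Next I'll measure them.

```bash
cat > h.py <<'E'
import numpy as np, cv2
def load(n):
    z=np.load(n+'.npz'); return z['p'],z['d'],z['E'],z['k']
def pts(d,E,k):
    v,u=np.mgrid[0:400,0:640]
    P=np.stack([(u-k[2])/k[0]*d,(v-k[3])/k[1]*d,d],-1)
    return P@E[:3,:3].T+E[:3,3]
def ray(u,v,E,k,z):
    r=E[:3,:3]@np.array([(u-k[2])/k[0],(v-k[3])/k[1],1]); o=E[:3,3]
    return o+r*(z-o[2])/r[2]
E
python3 - <<'E'
from h import *
for n in ['top0','scene0']:
    p,d,E,k=load(n); W=pts(d,E,k); hsv=cv2.cvtColor(p,cv2.COLOR_RGB2HSV)
    H,S,V=[hsv[:,:,i].astype(int) for i in range(3)]
    ok=d>0
    def rep(name,m):
        m=m&ok; nn,l,st,c=cv2.connectedComponentsWithStats(m.astype(np.uint8))
        for i in range(1,nn):
            if st[i,4]>25:
                q=W[l==i]; r=cv2.minAreaRect(q[:,:2].astype(np.float32)*1000)
                print(n,name,st[i,4],c[i].round(1),'med',np.median(q,0).round(3),'zr',np.percentile(q[:,2],[5,95]).round(3),'rect',np.round(r[0],1),np.round(r[1],1),round(r[2],1))
    reg=(W[:,:,0]>0.2)&(W[:,:,0]<0.9)&(abs(W[:,:,1])<0.5)
    rep('blue',reg&(H>100)&(H<125)&(S>150))
    rep('orange',reg&(H>4)&(H<16)&(S>150))
    rep('yellow',reg&(H>17)&(H<32)&(S>120))
    rep('green',reg&(H>35)&(H<80)&(S>80))
    rep('black',reg&(V<50)&(W[:,:,2]<0.03))
    rep('white',reg&(V>190)&(S<30))
for s,(r0,r1,c0,c1) in {'top0':(90,310,130,500),'scene0':(60,360,180,480)}.items():
    p=load(s)[0][r0:r1,c0:c1]; f=2
    cv2.imwrite(f'pics/{s}_crop.png',cv2.resize(p[:,:,::-1],None,fx=f,fy=f,interpolation=cv2.INTER_CUBIC))
E
```

```text
top0 blue 26 [499.5 138. ] med [ 0.64  -0.45   0.091] zr [0.088 0.094] rect [ 639.7 -449.9] [13.4 11.3] 71.2
top0 blue 203 [304.9 195.5] med [0.507 0.065 0.039] zr [0.035 0.042] rect [506.4  65.2] [34.3 46.1] 79.2
top0 blue 72 [503.9 229.5] med [ 0.402 -0.461  0.06 ] zr [0.056 0.063] rect [ 401.2 -460.9] [  5.7 113.5] 89.6
top0 blue 132 [440.1 248.9] med [ 0.35  -0.304  0.012] zr [0.009 0.016] rect [ 350.4 -304. ] [  9.  114.9] 13.0
top0 blue 207 [441.7 294.9] med [ 0.229 -0.296  0.035] zr [0.031 0.038] rect [ 229.6 -296.8] [33.3 44.8] 73.1
top0 orange 28 [283.5  83.5] med [0.801 0.113 0.097] zr [0.083 0.101] rect [801.4 112.3] [19.2  4.5] 89.3
top0 orange 217 [420.5 106.5] med [ 0.728 -0.245  0.087] zr [0.075 0.098] rect [ 734.2 -251.7] [53.2 40.6] 53.7
top0 orange 49 [431.3 192.4] med [ 0.5   -0.262  0.109] zr [0.088 0.115] rect [ 501.6 -262.1] [46.6  4.4] 2.1
top0 orange 27 [436.  192.9] med [ 0.499 -0.272  0.112] zr [0.109 0.115] rect [ 500.5 -277. ] [38.5 15.5] 4.7
top0 yellow 2121 [286.9 114.1] med [0.743 0.115 0.01 ] zr [0.007 0.014] rect [753.9 111.2] [146.1 152.4] 17.2
top0 
[... 6537 characters left out ...]
5.5 327.9] [103.2  69.8] 17.8
scene0 white 30 [398.  157.4] med [0.494 0.353 0.018] zr [0.014 0.022] rect [495.4 351.2] [46.5 10.5] 86.8
scene0 white 30 [440.8 193.3] med [0.672 0.328 0.019] zr [0.016 0.022] rect [673.4 326.1] [37.2  9. ] 77.2
scene0 white 1382 [238.4 277.7] med [ 0.52  -0.285  0.06 ] zr [0.057 0.064] rect [ 502.3 -267.2] [149.3 150.2] 89.8
scene0 white 449 [139.3 304.9] med [ 0.411 -0.481  0.062] zr [0.059 0.065] rect [ 400.5 -481.8] [ 36.  112.8] 90.0
scene0 white 115 [310.5 326.5] med [ 0.74  -0.258  0.12 ] zr [0.118 0.124] rect [ 739.9 -256.9] [23.3 24.2] 45.6
scene0 white 834 [218.6 378.2] med [ 0.663 -0.454  0.05 ] zr [0.047 0.053] rect [ 660.  -460.7] [78.4 78.7] 89.3
```

```bash
ls pics
```

```text
scene0.png
scene0_crop.png
top0.png
top0_crop.png
wrist0.png
```

View pics/top0_crop.png

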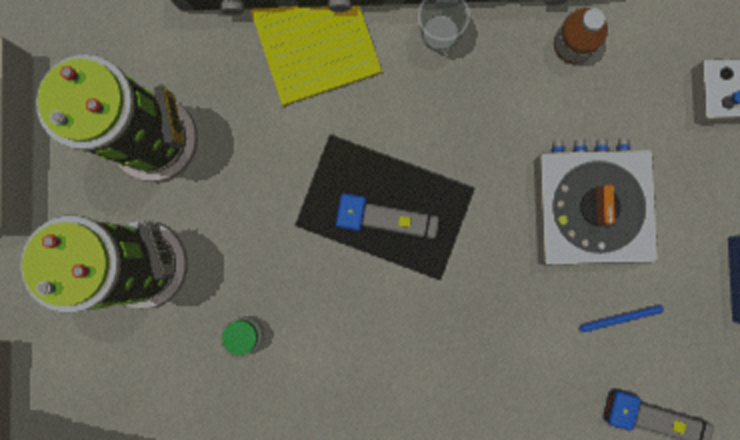

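View pics/scene0_crop.png

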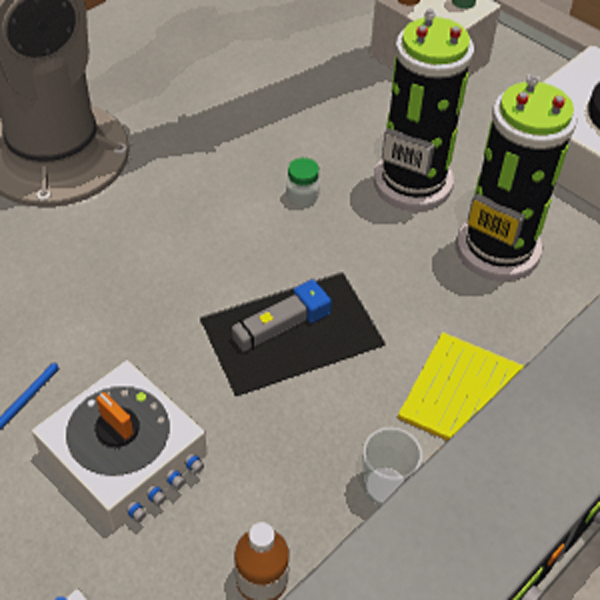

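Run:
```python
from h import *
def line(q):
    vx,vy,x,y=cv2.fitLine(q[:,:2].astype(np.float32),cv2.DIST_HUBER,0,.001,.001).ravel(); return np.degrees(np.arctan2(vy,vx)).round(1)
for n in ['top0','scene0']:
    p,d,E,k=load(n); W=pts(d,E,k); hsv=cv2.cvtColor(p,cv2.COLOR_RGB2HSV)
    H,S,V=[hsv[:,:,i].astype(int) for i in range(3)]
    X,Y,Z=W[:,:,0],W[:,:,1],W[:,:,2]
    lab=(d>0)&(X>.55)&(X<.7)&(Y>.25)&(Y<.31)&(Z>.08)&(Z<.14)&(H>17)&(H<32)&(S>120)
    q=W[lab]; print(n,'label',len(q),q.mean(0).round(4),q.min(0).round(3),q.max(0).round(3),line(q))
    # cylinder axis via top
    s=(d>0)&(abs(X-.62)<.1)&(abs(Y-.34)<.1)&(Z>.25); q=W[s]; r=cv2.minEnclosingCircle(q[:,:2].astype(np.float32)); print('col top',r,)
    s=(d>0)&(abs(X-.5)<.12)&(abs(Y-.02)<.12)&(Z>.028)&(Z<.05); q=W[s]; r=cv2.minAreaRect(q[:,:2].astype(np.float32)*1000); print('scanner',r,line(q),q[:,2].max())
    b=q[(q[:,1]<.03)]; r=cv2.minAreaRect(b[:,:2].astype(np.float32)*1000); print('handle',r,line(b),np.median(b[:,2]))
    s=(d>0)&(abs(X-.5)<.05)&(abs(Y+.267)<.05)&(Z>.1)&(Z<.13); q=W[s]; r=cv2.minAreaRect(q[:,:2].astype(np.float32)*1000); print('bar top',r,line(q),np.median(q[:,2]))
    s=(d>0)&(abs(X-.5)<.1)&(abs(Y+.267)<.1)&(Z>.05)&(Z<.065)&(V>150); q=W[s]; r=cv2.minAreaRect(q[:,:2].astype(np.float32)*1000); print('manif',r)
    for nm,g in {'bottle':(.735,-.252),'beaker':(.74,-.07),'jar':(.34,.215)}.items():
        s=(d>0)&(abs(X-g[0])<.06)&(abs(Y-g[1])<.06)&(Z>.03); q=W[s]; print(nm,q.min(0).round(3),q.max(0).round(3))
```

```text
top0 label 81 [0.6274 0.2863 0.1212] [0.597 0.28  0.091] [0.662 0.293 0.139] 10.4
col top ((0.6196642518043518, 0.3443407714366913), 0.0540003776550293)
scanner ((496.8214111328125, 14.880474090576172), (141.22630310058594, 47.696556091308594), 78.4756088256836) 78.2 0.04374834083390722
handle ((490.7454833984375, -10.678783416748047), (88.5341796875, 31.69047737121582), 77.75263977050781) 77.4 0.03474337968753516
bar top ((502.7192077636719, -267.4033203125), (48.72465515136719, 14.075944900512695), 0.589630126953125) -0.3 0.11219603010173351
manif ((501.8155822753906, -267.7577819824219), (145.03594970703125, 147.3395538330078), 0.43756577372550964)
bottle [ 0.71  -0.285  0.03 ] [ 0.795 -0.21   0.126]
beaker [ 0.727 -0.101  0.031] [ 0.8   -0.032  0.1  ]
jar [0.318 0.192 0.03 ] [0.364 0.238 0.065]
scene0 label 297 [0.6303 0.2874 0.1108] [0.595 0.279 0.081] [0.665 0.298 0.136] 10.7
col top ((0.6210052371025085, 0.34104397892951965), 0.05378471687436104)
scanner ((501.05084228515625, 14.345817565917969), (141.7496337890625, 50.34018325805664), 82.2105484008789) 77.6 0.042880000194463586
handle ((492.108642578125, -11.593215942382812), (89.13642120361328, 34.82870864868164), 77.56092071533203) 77.0 0.03428858937267332
bar top ((502.7153625488281, -268.06329345703125), (14.520668029785156, 51.60073471069336), 89.2535629272461) 2.1 0.11141800931031687
manif ((502.0719909667969, -267.81683349609375), (152.42388916015625, 150.05508422851562), 0.2563404142856598)
bottle [ 0.712 -0.288  0.03 ] [ 0.771 -0.228  0.126]
beaker [ 0.727 -0.102  0.03 ] [ 0.796 -0.032  0.091]
jar [0.316 0.191 0.03 ] [0.371 0.24  0.066]
```

```bash
cat >> h.py <<'E'
def togo(target,yawy=None):
    """delta to a world TCP target in current tool axes (mm); yawy: wanted yaw of tool y, deg"""
    from station import bot
    from scipy.spatial.transform import Rotation as Ro
    o=bot.get_obs(); w,x,y,z=o['tool_rot']; R=Ro.from_quat([x,y,z,w])
    M=R.as_matrix(); d=R.inv().apply(np.array(target)-o['eef_pos'])*1000
    yw=np.degrees(np.arctan2(M[1,1],M[0,1]))
    print('t',round(o['t'],2),'pos',o['eef_pos'].round(4),'yawy',yw.round(2),'tilt',np.degrees(np.arccos(-M[2,2])).round(2),'w',round(o['gripper_width'],3),'F',np.round(o['contact_force'],1),'q',o['q'].round(2))
    print('shift mm (tool)',d.round(1),'down: rotvec to vertical(tool, deg)',np.degrees(np.cross([0,0,1],R.inv().apply([0,0,-1]))).round(2))
    if yawy is not None: print('turn about tool z',((yw-yawy+180)%360-180).round(2))
E
python3 -m crank '[[[0,0,-0.023],[0,0,10.5],0.085],[[0,0,-0.023],[0,0,10.5],0.085],[[0,0,-0.023],[0,0,10.5],0.085],[[0,0,-0.023],[0,0,10.5],0.085],[[0,0,-0.023],[0,0,10.5],0.085],[[0,0,-0.023],[0,0,10.5],0.085],[[0,0,-0.023],[0,0,10.5],0.085],[[0,0,-0.023],[0,0,10.5],0.085],[[0,0,0],[0,0,0],0.085]]'
python3 -c "
from h import *
togo([.4975,.019,.43],-12)"
```

```text
t: 1.27
eef_pos: [0.2079, 0.6428, 0.4308]
tool_rot: [-0.001, 0.776, 0.63, 0.001]
contact_force: [0.2, -0.1, -0.2]
gripper_width: 0.997
t 1.27 pos [0.2079 0.6428 0.4308] yawy -11.83 tilt 0.18 w 0.997 F [ 0.2 -0.1 -0.2] q [-1.58  0.39  0.34  1.31 -0.13  1.46 -1.46]
shift mm (tool) [-551.2  411.3   -0.7] down: rotvec to vertical(tool, deg) [ 0.02 -0.17  0.  ]
turn about tool z 0.17
```

```bash
python3 -m crank '[[[-0.046,0.0343,0],[0,0,0],0.085],[[-0.046,0.0343,0],[0,0,0],0.085],[[-0.046,0.0343,0],[0,0,0],0.085],[[-0.046,0.0343,0],[0,0,0],0.085],[[-0.046,0.0343,0],[0,0,0],0.085],[[-0.046,0.0343,0],[0,0,0],0.085],[[-0.046,0.0343,0],[0,0,0],0.085],[[-0.046,0.0343,0],[0,0,0],0.085],[[-0.046,0.0343,0],[0,0,0],0.085],[[-0.046,0.0343,0],[0,0,0],0.085]]'
python3 -c "
from h import *
togo([.4975,.019,.43],-12)"
```

```text
t: 2.52
eef_pos: [0.4482, 0.1194, 0.4282]
tool_rot: [-0.0, 0.775, 0.632, -0.0]
contact_force: [1.1, 0.9, -0.2]
gripper_width: 0.997
t 2.52 pos [0.4482 0.1194 0.4282] yawy -11.63 tilt 0.05 w 0.997 F [ 1.1  0.9 -0.2] q [-1.14 -0.07  0.72  1.8   0.04  1.39 -0.63]
shift mm (tool) [-88.4  68.5  -1.8] down: rotvec to vertical(tool, deg) [-0.04  0.03  0.  ]
turn about tool z 0.37
```

```bash
python3 -m crank '[[[-0.044,0.034,0],[0,0,0],0.085],[[-0.044,0.034,0],[0,0,0],0.085],[[0,0,0.055],[0,0,0.4],0.085],[[0,0,0.055],[0,0,0],0.085],[[0,0,0.055],[0,0,0],0.085],[[0,0,0.055],[0,0,0],0.085],[[0,0,0.055],[0,0,0],0.085],[[0,0,0],[0,0,0],0.085]]'
python3 - <<'E'
from h import *
from station import bot
togo([.4975,.019,.022],-12)
c=bot.calibration('wrist'); p,d=bot.read_camera('wrist')
np.savez('wrist1.npz',p=p,d=d,E=c['extrinsics'],k=[c['fx'],c['fy'],c['cx'],c['cy']]); cv2.imwrite('pics/wrist1.png',p[:,:,::-1])
E=c['extrinsics'];k=[c['fx'],c['fy'],c['cx'],c['cy']]
W=pts(d,E,k); s=(d>0)&(abs(W[:,:,0]-.5)<.12)&(abs(W[:,:,1]-.02)<.1)&(W[:,:,2]>.028)&(W[:,:,2]<.045)
q=W[s]; print(cv2.minAreaRect(q[:,:2].astype(np.float32)*1000),len(q))
hsv=cv2.cvtColor(p,cv2.COLOR_RGB2HSV); b=s&(hsv[:,:,0]>100)&(hsv[:,:,0]<125)&(hsv[:,:,1]>150)&(W[:,:,2]>.034); print('head',np.median(W[b],0),cv2.minAreaRect(W[b][:,:2].astype(np.float32)*1000))
g=s&(hsv[:,:,1]<60); print('handle',cv2.minAreaRect(W[g][:,:2].astype(np.float32)*1000))
E
```

```text
t: 3.52
eef_pos: [0.4927, 0.0204, 0.1506]
tool_rot: [-0.002, 0.778, 0.628, -0.005]
contact_force: [0.4, -0.5, 0.8]
gripper_width: 0.994
t 3.52 pos [0.4927 0.0204 0.1506] yawy -12.19 tilt 0.58 w 0.994 F [ 0.4 -0.5  0.8] q [-0.8   0.4   0.79  2.1  -0.39  0.8   0.01]
shift mm (tool) [  0.4   6.1 128.5] down: rotvec to vertical(tool, deg) [-0.49  0.31  0.  ]
turn about tool z -0.19
((497.9527282714844, 16.763324737548828), (140.50247192382812, 47.762672424316406), 77.90534210205078) 5677
head [0.50888371 0.06808275 0.03815564] ((508.813232421875, 66.98589324951172), (35.40315246582031, 47.31379699707031), 76.51646423339844)
handle ((497.36151123046875, 16.8753662109375), (140.478759765625, 35.08582305908203), 77.86799621582031)
```

View pics/wrist1.png

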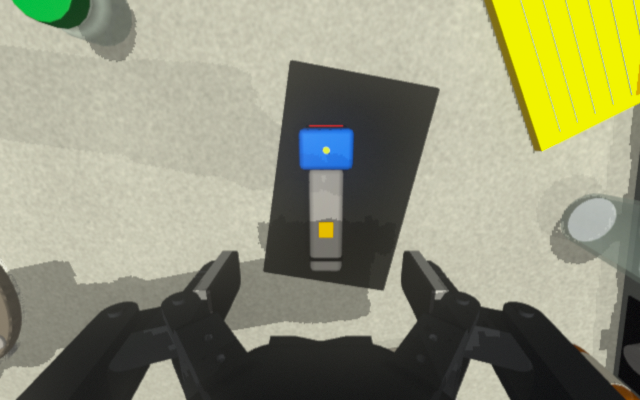

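```bash
python3 -m crank '[[[0.001,0.0052,0],[-0.5,0.3,-0.2],0.085],[[0,0,0.04],[0,0,0],0.085],[[0,0,0.04],[0,0,0],0.085],[[0,0,0.025],[0,0,0],0.085],[[0,0,0.015],[0,0,0],0.085],[[0,0,0],[0,0,0],0.085]]'
python3 -c "
from h import *
togo([.498,.0205,.022],-12)"
```

```text
t: 4.32
eef_pos: [0.5039, 0.0217, 0.035]
tool_rot: [0.002, 0.778, 0.629, 0.005]
contact_force: [-1.3, -0.5, -0.9]
gripper_width: 0.993
t 4.33 pos [0.5039 0.0217 0.035 ] yawy -12.09 tilt 0.67 w 0.993 F [-1.3 -0.5 -0.9] q [-0.62  0.59  0.58  2.15 -0.62  0.56  0.21]
shift mm (tool) [-2.5 -5.7 13. ] down: rotvec to vertical(tool, deg) [ 0.57 -0.35  0.  ]
turn about tool z -0.09
```

```bash
python3 -m crank '[[[0,0,0],[0,0,0],0.085]]'
python3 -c "
from h import *
togo([.498,.0205,.022],-12)"
```

```text
t: 4.45
eef_pos: [0.5043, 0.0216, 0.0356]
tool_rot: [0.002, 0.778, 0.629, 0.006]
contact_force: [-0.1, 0.9, 0.6]
gripper_width: 0.999
t 4.45 pos [0.5043 0.0216 0.0356] yawy -12.11 tilt 0.73 w 0.999 F [-0.1  0.9  0.6] q [-0.62  0.59  0.58  2.15 -0.62  0.56  0.21]
shift mm (tool) [-2.4 -6.  13.6] down: rotvec to vertical(tool, deg) [ 0.63 -0.37  0.  ]
turn about tool z -0.11
```

```bash
python3 -m crank '[[[-0.0024,-0.006,0],[0.6,-0.4,0],0.085],[[0,0,0.013],[0,0,0],0.085],[[0,0,0],[0,0,0],0.085],[[0,0,0],[0,0,0],0.085]]'
python3 -c "
from h import *
togo([.498,.0205,.022],-12)"
```

```text
t: 4.95
eef_pos: [0.4966, 0.0202, 0.021]
tool_rot: [-0.0, 0.778, 0.628, -0.001]
contact_force: [-0.7, -0.4, -0.2]
gripper_width: 0.992
t 4.95 pos [0.4966 0.0202 0.021 ] yawy -12.13 tilt 0.17 w 0.992 F [-0.7 -0.4 -0.2] q [-0.61  0.61  0.56  2.16 -0.63  0.54  0.22]
shift mm (tool) [ 0.6  1.4 -1. ] down: rotvec to vertical(tool, deg) [-0.13  0.12  0.  ]
turn about tool z -0.13
```

```bash
python3 -m crank '[[[0.0005,0.0014,-0.0015],[0,0,0],0.06],[[0,0,0],[0,0,0],0.045],[[0,0,0],[0,0,0],0.02],[[0,0,0],[0,0,0],0.02],[[0,0,0],[0,0,0],0.02],[[0,0,0],[0,0,0],0.02]]' 50
python3 - <<'E'
from h import *
from station import bot
togo([.498,.0205,.022],-12)
p,d=bot.read_camera('wrist'); cv2.imwrite('pics/wrist2.png',p[:,:,::-1])
E
```

```text
t: 5.7
eef_pos: [0.4982, 0.0206, 0.023]
tool_rot: [-0.0, 0.778, 0.628, -0.001]
contact_force: [-0.9, 1.3, 4.9]
gripper_width: 0.37
t 5.7 pos [0.4982 0.0206 0.023 ] yawy -12.13 tilt 0.12 w 0.37 F [-0.9  1.3  4.9] q [-0.61  0.61  0.56  2.15 -0.63  0.55  0.21]
shift mm (tool) [-0.1 -0.2  1. ] down: rotvec to vertical(tool, deg) [-0.09  0.08  0.  ]
turn about tool z -0.13
```

View pics/wrist2.png

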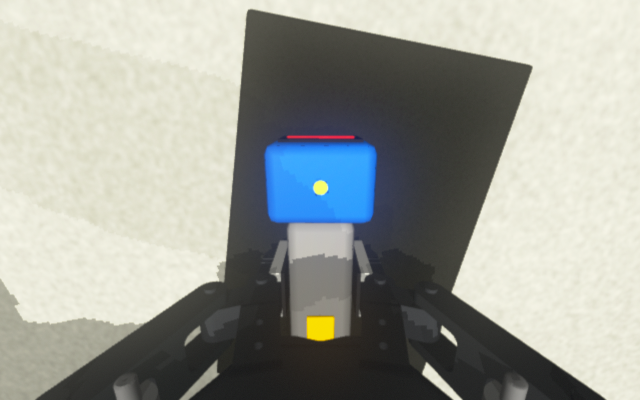

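```bash
python3 -m crank '[[[0,0,-0.015],[0,0,0],0.02],[[0,0,-0.03],[0,0,-7.5],0.02],[[0,0,-0.03],[0,0,-7.5],0.02],[[0,0,-0.015],[0,0,-7.5],0.02],[[0.01,0.018,0],[0,0,0],0.02],[[0.02,0.035,0],[0,0,0],0.02],[[0.025,0.043,0],[0,0,0],0.02],[[0.025,0.043,0],[0,0,0],0.02],[[0.015,0.025,0],[0,0,0],0.02],[[0.008,0.014,0],[0,0,0],0.02]]'
python3 -m crank '[[[0,0,0],[0,0,0],0.02],[[0,0,0],[0,0,0],0.02]]'
python3 - <<'E'
from h import *
from station import bot
togo([.655,.154,.112],10.5)
for n in ['scene','top']:
    c=bot.calibration(n); p,d=bot.read_camera(n); cv2.imwrite(f'pics/{n}3.png',p[:,:,::-1])
    np.savez(f'{n}3.npz',p=p,d=d,E=c['extrinsics'],k=[c['fx'],c['fy'],c['cx'],c['cy']])
    W=pts(d,c['extrinsics'],[c['fx'],c['fy'],c['cx'],c['cy']]); hsv=cv2.cvtColor(p,cv2.COLOR_RGB2HSV)
    b=(d>0)&(hsv[:,:,0]>100)&(hsv[:,:,0]<125)&(hsv[:,:,1]>150)&(abs(W[:,:,0]-.65)<.08)&(abs(W[:,:,1]-.2)<.08)
    q=W[b]; print(n,len(q),q.max(0),q.min(0)); t=q[q[:,2]>q[:,2].max()-.008]; print(np.median(t,0), cv2.minAreaRect(t[:,:2].astype(np.float32)*1000))
E
```

```text
t: 7.0
eef_pos: [0.6557, 0.1556, 0.1125]
tool_rot: [-0.0, 0.64, 0.769, -0.001]
contact_force: [-0.8, -0.2, -0.4]
gripper_width: 0.364
t: 7.25
eef_pos: [0.6541, 0.153, 0.1124]
tool_rot: [-0.0, 0.641, 0.768, -0.002]
contact_force: [0.4, 0.7, -1.1]
gripper_width: 0.363
t 7.25 pos [0.6541 0.153  0.1124] yawy 10.32 tilt 0.21 w 0.363 F [ 0.4  0.7 -1.1] q [-0.71  0.68  0.58  1.7  -0.45  0.9   0.23]
shift mm (tool) [0.8 1.1 0.4] down: rotvec to vertical(tool, deg) [-0.18  0.09  0.  ]
turn about tool z -0.18
scene 42 [0.69061201 0.21486782 0.1960892 ] [0.62579264 0.14245519 0.10170821]
[0.69053365 0.14833918 0.1960892 ] ((690.5336303710938, 148.3391876220703), (0.0, 0.0), 0.0)Traceback (most recent call last):
  File "<stdin>", line 9, in <module>
    return umr_maximum(a, axis, None, out, keepdims, initial, where)
ValueError: zero-size array to reduction operation maximum which has no identity
```

View pics/scene3.png

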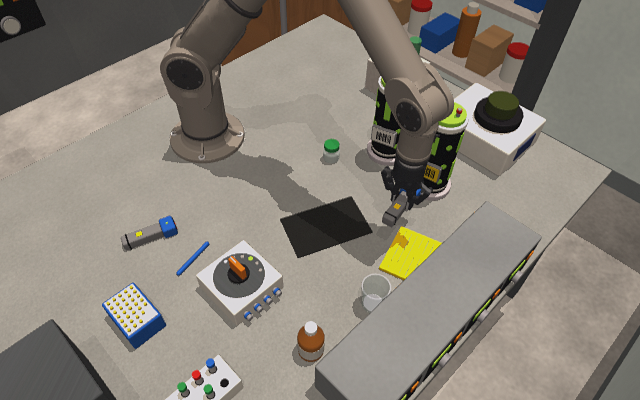

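View pics/top3.png

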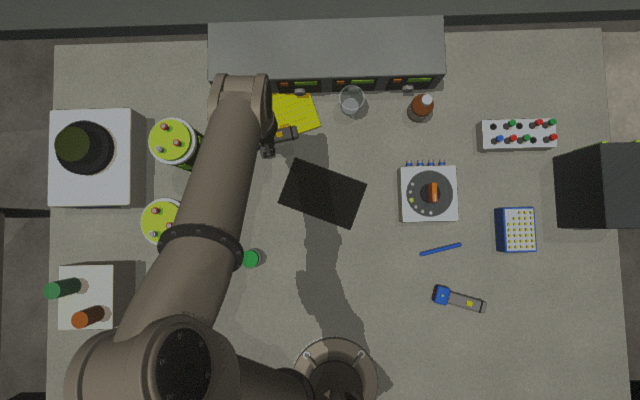

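Run:
```python
from h import *
from station import bot
c=bot.calibration('wrist'); p,d=bot.read_camera('wrist'); cv2.imwrite('pics/wrist3.png',p[:,:,::-1])
W=pts(d,c['extrinsics'],[c['fx'],c['fy'],c['cx'],c['cy']]); hsv=cv2.cvtColor(p,cv2.COLOR_RGB2HSV)
H,S=hsv[:,:,0],hsv[:,:,1]
b=(d>0)&(H>100)&(H<125)&(S>150)&(abs(W[:,:,0]-.65)<.08)&(abs(W[:,:,1]-.2)<.08)
q=W[b]; t=q[q[:,2]>np.median(q[:,2])-.004]; print('head',np.median(t,0),cv2.minAreaRect(t[:,:2].astype(np.float32)*1000))
b=(d>0)&(H>17)&(H<32)&(S>120)&(abs(W[:,:,0]-.63)<.06)&(abs(W[:,:,1]-.29)<.03)&(W[:,:,2]>.07)
q=W[b]; print('label',len(q),q.min(0),q.max(0)); 
if len(q): print(cv2.minAreaRect(q[:,:2].astype(np.float32)*1000), cv2.fitLine(q[:,:2].astype(np.float32),cv2.DIST_HUBER,0,.001,.001).ravel())
```

```text
head [0.64707938 0.20125062 0.12761322] ((647.4246826171875, 199.37445068359375), (46.55715560913086, 34.211647033691406), 10.3118257522583)Traceback (most recent call last):
  File "<stdin>", line 9, in <module>
    return umr_minimum(a, axis, None, out, keepdims, initial, where)
ValueError: zero-size array to reduction operation minimum which has no identity
```

View pics/wrist3.png

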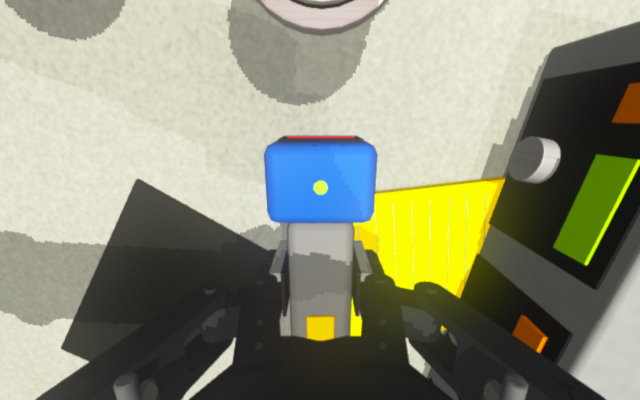

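The scanner is held at 71 mm and lined up with the label, with about 1 mm of sideways error. I'll hold it there for 2 s.

```bash
for i in 1 2; do python3 -m crank '[[[0,0,0],[0,0,0],0.02],[[0,0,0],[0,0,0],0.02],[[0,0,0],[0,0,0],0.02],[[0,0,0],[0,0,0],0.02],[[0,0,0],[0,0,0],0.02],[[0,0,0],[0,0,0],0.02],[[0,0,0],[0,0,0],0.02],[[0,0,0],[0,0,0],0.02],[[0,0,0],[0,0,0],0.02],[[0,0,0],[0,0,0],0.02]]'; done
python3 -c "
from h import *
togo([.514,.019,.112],-14)"
```

```text
t: 8.65
eef_pos: [0.6549, 0.154, 0.1122]
tool_rot: [-0.0, 0.64, 0.768, -0.001]
contact_force: [0.5, -0.0, -1.8]
gripper_width: 0.365
t: 9.9
eef_pos: [0.6549, 0.154, 0.1122]
tool_rot: [-0.0, 0.64, 0.768, -0.001]
contact_force: [-0.6, 0.6, -1.7]
gripper_width: 0.37
t 9.9 pos [0.6549 0.154  0.1122] yawy 10.38 tilt 0.14 w 0.37 F [-0.6  0.6 -1.7] q [-0.71  0.68  0.58  1.69 -0.45  0.9   0.23]
shift mm (tool) [-107.4 -162.9    0.7] down: rotvec to vertical(tool, deg) [-0.13  0.05  0.  ]
turn about tool z 24.38
```

```bash
python3 -m crank '[[[-0.01,-0.015,0],[0,0,0],0.02],[[-0.02,-0.03,0],[0,0,0],0.02],[[-0.026,-0.04,0],[0,0,0],0.02],[[-0.026,-0.04,0],[0,0,0],0.02],[[-0.016,-0.024,0],[0,0,0],0.02],[[-0.009,-0.014,0],[0,0,0],0.02],[[0,0,0.01],[0,0,10],0.02],[[0,0,0.02],[0,0,10],0.02],[[0,0,0.02],[0,0,10],0.02],[[0,0,0],[0,0,0],0.02]]'
python3 -m crank '[[[0,0,0],[0,0,0],0.02],[[0,0,0],[0,0,0],0.02]]'
python3 -c "
from h import *
togo([.514,.019,.0235],-20)"
```

```text
t: 11.15
eef_pos: [0.5134, 0.0199, 0.0617]
tool_rot: [-0.0, 0.816, 0.577, -0.002]
contact_force: [0.0, 0.5, -1.6]
gripper_width: 0.364
t: 11.4
eef_pos: [0.5145, 0.0195, 0.0635]
tool_rot: [0.0, 0.817, 0.577, -0.0]
contact_force: [0.6, 0.0, -2.4]
gripper_width: 0.365
t 11.4 pos [0.5145 0.0195 0.0635] yawy -19.51 tilt 0.05 w 0.365 F [ 0.6  0.  -2.4] q [-0.68  0.58  0.67  2.11 -0.59  0.65  0.06]
shift mm (tool) [-0.6 -0.3 40. ] down: rotvec to vertical(tool, deg) [-0.01  0.05  0.  ]
turn about tool z 0.49
```

```bash
python3 -m crank '[[[0,0,0.015],[0,0,0],0.02],[[0,0,0.012],[0,0,0],0.02],[[0,0,0.008],[0,0,0],0.02],[[0,0,0.004],[0,0,0],0.02],[[0,0,0.001],[0,0,0],0.02],[[0,0,0],[0,0,0],0.02],[[0,0,0],[0,0,0],0.02]]'
python3 -c "
from h import *
togo([.514,.019,.0235],-20)"
```

```text
t: 12.28
eef_pos: [0.5132, 0.0191, 0.023]
tool_rot: [-0.0, 0.817, 0.576, -0.001]
contact_force: [-2.5, -0.2, 4.8]
gripper_width: 0.367
t 12.28 pos [0.5132 0.0191 0.023 ] yawy -19.64 tilt 0.17 w 0.367 F [-2.5 -0.2  4.8] q [-0.62  0.64  0.6   2.12 -0.66  0.58  0.11]
shift mm (tool) [ 0.2  0.8 -0.5] down: rotvec to vertical(tool, deg) [-0.14  0.1   0.  ]
turn about tool z 0.36
```

It's down with slight contact (+5 N). I'll open gradually, then rise straight up.

```bash
python3 -m crank '[[[0,0,0],[0,0,0],0.045],[[0,0,0],[0,0,0],0.07],[[0,0,0],[0,0,0],0.085],[[0,0,0],[0,0,0],0.085],[[0,0,-0.01],[0,0,0],0.085],[[0,0,-0.02],[0,0,0],0.085],[[0,0,-0.04],[0,0,0],0.085],[[0,0,-0.06],[0,0,0],0.085],[[0,0,-0.04],[0,0,0],0.085],[[0,0,0],[0,0,0],0.085]]'
python3 -m crank '[[[0,0,0],[0,0,0],0.085],[[0,0,0],[0,0,0],0.085]]'
python3 - <<'E'
from h import *
from station import bot
togo([.5025,-.2676,.193],90)
c=bot.calibration('wrist'); p,d=bot.read_camera('wrist'); cv2.imwrite('pics/wrist4.png',p[:,:,::-1])
W=pts(d,c['extrinsics'],[c['fx'],c['fy'],c['cx'],c['cy']])
s=(d>0)&(abs(W[:,:,0]-.51)<.12)&(abs(W[:,:,1]-.02)<.1)&(W[:,:,2]>.028)&(W[:,:,2]<.06)
q=W[s]; print(cv2.minAreaRect(q[:,:2].astype(np.float32)*1000),np.percentile(q[:,2],[10,50,90]))
E
```

```text
t: 13.52
eef_pos: [0.5159, 0.0195, 0.1959]
tool_rot: [0.001, 0.817, 0.576, 0.002]
contact_force: [-0.5, 0.3, -0.6]
gripper_width: 0.996
t: 13.78
eef_pos: [0.5131, 0.0195, 0.1916]
tool_rot: [-0.0, 0.817, 0.576, -0.002]
contact_force: [-0.3, 0.2, -1.4]
gripper_width: 0.993
t 13.78 pos [0.5131 0.0195 0.1916] yawy -19.62 tilt 0.27 w 0.993 F [-0.3  0.2 -1.4] q [-0.87  0.38  0.89  2.03 -0.37  0.9  -0.12]
shift mm (tool) [-274.    86.5   -0.8] down: rotvec to vertical(tool, deg) [-0.19  0.19  0.  ]
turn about tool z -109.62
((513.0829467773438, 16.363189697265625), (139.23873901367188, 47.7242431640625), 68.96253204345703) [0.03330068 0.03530366 0.03871961]
```

View pics/wrist4.png

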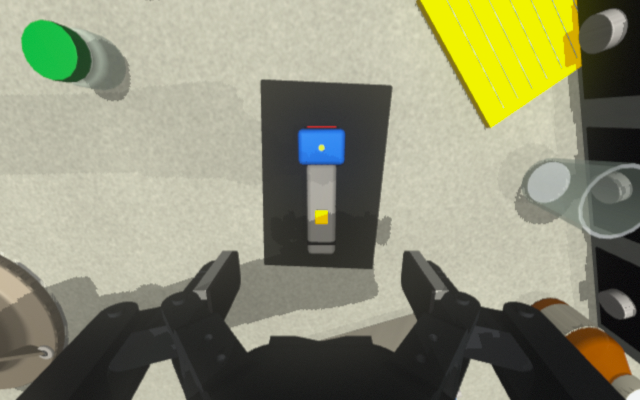

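```bash
python3 -m crank '[[[-0.046,0.0144,0],[0,0,0],0.085],[[-0.046,0.0144,0],[0,0,0],0.085],[[-0.046,0.0144,0],[0,0,0],0.085],[[-0.046,0.0144,0],[0,0,0],0.085],[[-0.046,0.0144,0],[0,0,0],0.085],[[-0.044,0.0145,0],[0,0,0],0.085],[[0,0,0],[0,0,-10],0.085],[[0,0,0],[0,0,-10],0.085],[[0,0,0],[0,0,-10],0.085],[[0,0,0],[0,0,-10],0.085]]'
python3 -m crank '[[[0,0,0],[0,0,-10],0.085],[[0,0,0],[0,0,-10],0.085],[[0,0,0],[0,0,-10],0.085],[[0,0,0],[0,0,-10],0.085],[[0,0,0],[0,0,-10],0.085],[[0,0,0],[0,0,-10],0.085],[[0,0,0],[0,0,-9.5],0.085],[[0,0,0],[0,0,0],0.085],[[0,0,0],[0,0,0],0.085]]'
python3 - <<'E'
from h import *
from station import bot
togo([.5025,-.2676,.193],90)
c=bot.calibration('wrist'); p,d=bot.read_camera('wrist'); cv2.imwrite('pics/wrist5.png',p[:,:,::-1])
W=pts(d,c['extrinsics'],[c['fx'],c['fy'],c['cx'],c['cy']])
s=(d>0)&(abs(W[:,:,0]-.5)<.05)&(abs(W[:,:,1]+.267)<.05)&(W[:,:,2]>.1)&(W[:,:,2]<.125)
q=W[s]; print(cv2.minAreaRect(q[:,:2].astype(np.float32)*1000),np.percentile(q[:,2],[10,50,90]))
E
```

```text
t: 15.08
eef_pos: [0.5028, -0.2676, 0.192]
tool_rot: [-0.001, 0.569, 0.823, -0.002]
contact_force: [0.2, 0.3, -0.4]
gripper_width: 0.994
t: 16.2
eef_pos: [0.5031, -0.2677, 0.1925]
tool_rot: [-0.002, 0.003, 1.0, -0.001]
contact_force: [-0.8, 0.0, 0.2]
gripper_width: 0.994
t 16.2 pos [ 0.5031 -0.2677  0.1925] yawy 89.67 tilt 0.19 w 0.994 F [-0.8  0.   0.2] q [ 0.08  0.38  0.38  1.88 -0.17  0.91  2.1 ]
shift mm (tool) [ 0.6  0.1 -0.5] down: rotvec to vertical(tool, deg) [-0.06 -0.18  0.  ]
turn about tool z -0.33
((502.6668701171875, -266.6754455566406), (13.888954162597656, 50.2302131652832), 89.93113708496094) [0.110033   0.11209934 0.11315361]
```

View pics/wrist5.png

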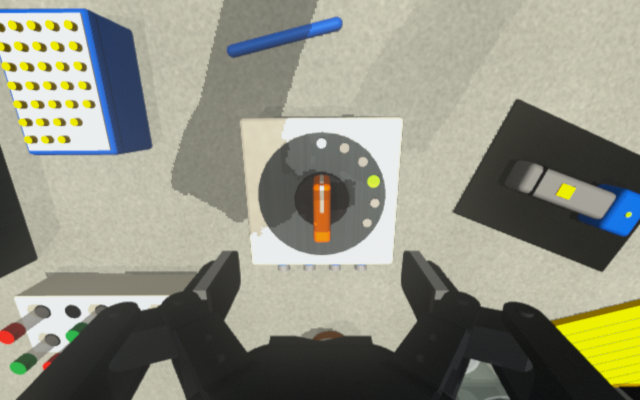

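```bash
python3 -m crank '[[[0,0.0005,0.04],[0,0,0],0.085],[[0,0,0.03],[0,0,0],0.07],[[0,0,0.02],[0,0,0],0.05],[[0,0,0.008],[0,0,0],0.04],[[0,0,0],[0,0,0],0.04],[[0,0,0],[0,0,0],0.04]]'
python3 -c "
from h import *
togo([.5026,-.267,.093],90)"
```

```text
t: 17.0
eef_pos: [0.5038, -0.2675, 0.096]
tool_rot: [-0.0, 0.001, 1.0, -0.001]
contact_force: [0.4, -0.3, 0.2]
gripper_width: 0.47
t 17.0 pos [ 0.5038 -0.2675  0.096 ] yawy 89.86 tilt 0.12 w 0.47 F [ 0.4 -0.3  0.2] q [ 0.13  0.51  0.33  1.95 -0.24  0.72  2.16]
shift mm (tool) [1.2 0.5 3. ] down: rotvec to vertical(tool, deg) [-0.11 -0.04  0.  ]
turn about tool z -0.14
```

```bash
python3 -m crank '[[[0.001,0.0005,0.003],[0,0,0],0.03],[[0,0,0],[0,0,0],0.02],[[0,0,0],[0,0,0],0.0],[[0,0,0],[0,0,0],0.0],[[0,0,0],[0,0,0],0.0],[[0,0,0],[0,0,0],0.0]]' 60
python3 -c "
from h import *
from station import bot
togo([.5026,-.267,.093],90)
print(bot.get_obs()['torque'])"
```

```text
t: 17.75
eef_pos: [0.5023, -0.2669, 0.0924]
tool_rot: [-0.001, 0.001, 1.0, -0.001]
contact_force: [-2.9, -0.0, 5.8]
gripper_width: 0.156
t 17.75 pos [ 0.5023 -0.2669  0.0924] yawy 89.87 tilt 0.13 w 0.156 F [-2.9 -0.   5.8] q [ 0.13  0.51  0.32  1.95 -0.24  0.71  2.16]
shift mm (tool) [-0.3 -0.1 -0.6] down: rotvec to vertical(tool, deg) [-0.08 -0.11  0.  ]
turn about tool z -0.13
[0.15399732 0.41189366 0.10288634]
```

```bash
for i in 1 2; do python3 -m crank '[[[0,0,0],[0,0,4],0.0],[[0,0,0],[0,0,4],0.0],[[0,0,0],[0,0,4],0.0],[[0,0,0],[0,0,4],0.0],[[0,0,0],[0,0,4],0.0],[[0,0,0],[0,0,4],0.0],[[0,0,0],[0,0,0],0.0],[[0,0,0],[0,0,0],0.0]]'
python3 -c "
from h import *
from station import bot
togo([.5026,-.267,.093],18)
print(bot.get_obs()['torque'])"; done
```

```text
t: 18.75
eef_pos: [0.5023, -0.2669, 0.0924]
tool_rot: [-0.001, 0.209, 0.978, -0.001]
contact_force: [-1.2, 0.2, 5.0]
gripper_width: 0.152
t 18.75 pos [ 0.5023 -0.2669  0.0924] yawy 65.87 tilt 0.14 w 0.152 F [-1.2  0.2  5. ] q [ 0.04  0.53  0.44  1.96 -0.33  0.72  1.83]
shift mm (tool) [-0.3  0.1 -0.6] down: rotvec to vertical(tool, deg) [-0.13 -0.07  0.  ]
turn about tool z 47.87
[0.22406781 0.37700036 0.103254  ]
t: 19.75
eef_pos: [0.5022, -0.267, 0.0924]
tool_rot: [-0.001, 0.408, 0.913, -0.001]
contact_force: [-1.7, 0.2, 5.5]
gripper_width: 0.153
t 19.75 pos [ 0.5022 -0.267   0.0924] yawy 41.87 tilt 0.14 w 0.153 F [-1.7  0.2  5.5] q [-0.04  0.56  0.55  1.96 -0.42  0.74  1.49]
shift mm (tool) [-0.3  0.3 -0.6] down: rotvec to vertical(tool, deg) [-0.14 -0.01  0.  ]
turn about tool z 23.87
[0.18180662 0.35149151 0.12414812]
```

```bash
python3 -m crank '[[[0,0,0],[0,0,4],0.0],[[0,0,0],[0,0,4],0.0],[[0,0,0],[0,0,4],0.0],[[0,0,0],[0,0,4],0.0],[[0,0,0],[0,0,4],0.0],[[0,0,0],[0,0,4],0.0],[[0,0,0],[0,0,0],0.0],[[0,0,0],[0,0,0],0.0],[[0,0,0],[0,0,0],0.0],[[0,0,0],[0,0,0],0.0]]'
python3 - <<'E'
from h import *
from station import bot
togo([.5026,-.267,.093],18)
print(bot.get_obs()['torque'])
for n in ['wrist','top','scene']:
    c=bot.calibration(n); p,d=bot.read_camera(n)
    cv2.imwrite(f'pics/{n}6.png',p[:,:,::-1])
    W=pts(d,c['extrinsics'],[c['fx'],c['fy'],c['cx'],c['cy']]); hsv=cv2.cvtColor(p,cv2.COLOR_RGB2HSV)
    s=(d>0)&(abs(W[:,:,0]-.5)<.05)&(abs(W[:,:,1]+.267)<.05)&(W[:,:,2]>.075)&(W[:,:,2]<.125)&(hsv[:,:,0]>4)&(hsv[:,:,0]<16)&(hsv[:,:,1]>150)
    q=W[s]; print(n,len(q)); 
    if len(q)>8: print(cv2.minAreaRect(q[:,:2].astype(np.float32)*1000),np.percentile(q[:,2],[10,90]))
E
```

```text
t: 21.0
eef_pos: [0.5021, -0.267, 0.0924]
tool_rot: [-0.0, 0.589, 0.808, -0.001]
contact_force: [-2.9, 0.4, 6.3]
gripper_width: 0.154
t 21.0 pos [ 0.5021 -0.267   0.0924] yawy 17.87 tilt 0.14 w 0.154 F [-2.9  0.4  6.3] q [-0.11  0.59  0.66  1.97 -0.51  0.76  1.16]
shift mm (tool) [-0.1  0.4 -0.6] down: rotvec to vertical(tool, deg) [-0.13  0.05  0.  ]
turn about tool z -0.13
[0.12885953 0.40640691 0.10958286]
wrist 2777
((503.39227294921875, -266.1727600097656), (15.486719131469727, 49.84296417236328), 17.882205963134766) [0.09821106 0.11279558]
top 26
((497.4319763183594, -251.1650390625), (13.145085334777832, 15.357298851013184), 19.424697875976562) [0.09996437 0.11372383]
scene 108
((506.8785400390625, -280.6343994140625), (14.589159965515137, 24.0784912109375), 22.0288028717041) [0.08249392 0.11349392]
```

View pics/wrist6.png

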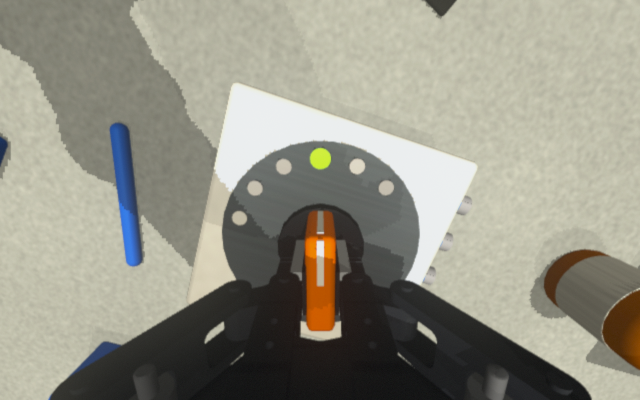

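View pics/scene6.png

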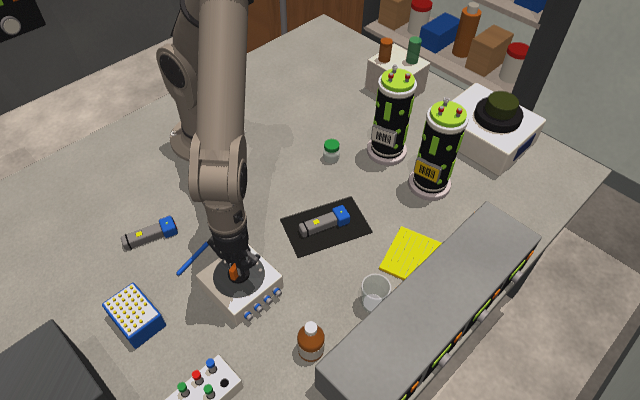

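View pics/top6.png

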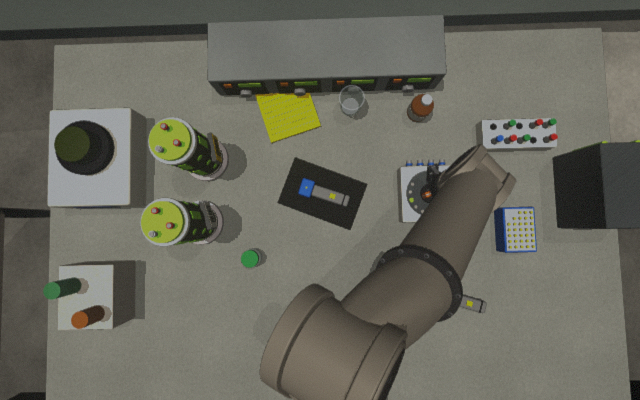

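The wrist picture shows the white line at (320,240) pointing straight at the green dot (320,158). The bar measures 72° from home. In the scene and top views the scanner lies on its mat, and the glassware and pen look unmoved. I'll hand in now.

```bash
python3 -m crank '[[[0,0,0],[0,0,0],0.0],[[0,0,0],[0,0,0],0.0]]'; python3 -c "
from station import bot
print(bot.hand_in())"
```

```text
t: 21.4
eef_pos: [0.5022, -0.267, 0.0924]
tool_rot: [-0.0, 0.589, 0.808, -0.001]
contact_force: [-1.5, 0.1, 4.9]
gripper_width: 0.155
the job is handed in; nothing more can be done
None
```

I scanned the yellow label, put the scanner back and turned the selector to the green dot. I handed the job in at t = 21.4 s with the gripper still closed on the selector; no verdict was reported.

- **Scan:** I held the scanner facing the yellow label for over 2.5 s. From the wrist picture and the label position measured at the start, the window was about 71 mm away, centred within about 1 mm, level, and square within about 0.2°. The label itself was out of the wrist view, so I could not re-measure it at that moment. The blue-head check from the scene and top cameras also failed because the arm blocked them.
- **Return:** The scanner was let go flat on the mat. Its middle measured (0.513, 0.016) m against a mat centre of (0.515, 0.018) m, and its height was right for lying flat.
- **Selector:** I turned it 3 × 24° clockwise, counting the clicks by angle because the torque readings did not show them clearly. In the wrist view the bar sits at 17.9°, about 72° (1.257 rad) from home, and its white line points at the green dot. The top and scene views saw only a few pixels of the bar and gave 19° to 22°, which is rougher but still within tolerance.
- **Bystanders:** The bottle, beaker, jar and pen look unmoved in the final pictures; I did not re-measure them.

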